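# Take the clogged filter out of the bench fume extractor

## Task

The filter of the fume extractor is clogged: first press its bayonet cover down against the spring, then keep it pressed and turn it about a quarter turn anticlockwise until it stops so that its lugs come free, lift it off and lay it gently on the bench mat with its grip bar up. Then lift the clogged filter out by its pull bar and put it into the red waste tub. Leave everything else on the bench where it is.

Things in the scene. Friction and masses are not known exactly. Their poses are not given: they have to be found in the camera images.
- extractor: Fixed blue solder-fume extractor, cabinet 240 (x) x 260 (y) x 130 mm high; origin at the centre of its underside. The round filter holder stands on its top, centred at x -35, y +30 mm in this frame.
- holder: Fixed round grey filter holder on the extractor: 106 mm outside diameter, 48 mm high, on a 128 mm x 3 mm flange. Origin on its axis at the cabinet top (130 mm above the bench), z up. A dark inward rim at its top (inner diameter 84 mm) holds down the cover's two lugs. Green dots mark its two entry gaps, on its +x and -x axis; red dots mark the locked places.
- holder_gap (a point): Middle of the holder's entry gap on its +x side, 45 mm from the axis, level with the rim top (48 mm above the holder's origin). Locked, the cover's x axis points to -80 degrees in the holder's frame; it is free at 0, in line with this gap. So, seen from above, it turns 80 degrees anticlockwise; a stop ends the turn 2 to 4 degrees past the middle of the gap.
- cover: Loose round white bayonet cover, dark inlet slots, 80 mm diameter, about 130 g, hollow below (18 mm). Origin at the centre of its underside, z up; flat top face 24 mm above it. Two orange lugs at +x and -x reach 46.5 mm radius, 14 mm wide, 6 to 12 mm above the origin. Locked, the origin is 32 mm above the holder's origin; freed, it rises by itself to 40 mm.
- cover_bar (a point): Centre of the top of the cover's orange grip bar, 46 mm above the cover's origin. The bar stands on the top face along the cover's x axis, in line with the lugs: 58 long x 14 wide x 22 mm high, room for fingers on both sides.
- platen (a joint): Spring plate (m) under the filter, which pushes filter and cover up and turns freely with them: 0 with the cover locked, -0.007 bottomed, +0.008 with the cover free or off. To turn, the cover must be 3 mm or more below its locked height (about 8 N) and stay so until its lugs reach the gaps; it bottoms 7 mm down (about 10 N).
- filter: Loose clogged filter in the holder, hidden by the cover at first: black rim, grey-brown pleats, 72 mm diameter, 20 mm high, about 80 g; origin at the centre of its underside, z up. It may turn with the cover. With the cover off its origin is 20 mm above the holder's origin.
- filter_bar (a point): Centre of the top of the filter's blue pull bar, 36 mm above the filter's origin; with the cover off 8 mm above the holder's rim. The bar runs along the filter's x axis: 36 long x 10 wide x 16 mm high.
- mat: Fixed square teal bench mat with a black edge, 200 x 200 x 3 mm; origin at the centre of its underside. Beside the extractor, left or right.
- tub: Fixed red open waste tub, 170 x 170 mm outside (178 mm over its rim), 70 mm high, walls and floor 4 mm thick; origin at the centre of its underside. On the other side from the mat.
- spare_filter: Loose new filter, white rim and pleats, blue pull bar, same size as the clogged one, standing on the bench in front; leave alone.
- screwdriver: Loose screwdriver lying on the bench in front; leave alone.
- cleaner: Loose cleaner bottle, 44 mm diameter, 130 mm high, beside the back of the extractor; origin at the centre of its underside; leave alone.
- tape_blue: Loose blue tape dispenser, 140 x 50 x 90 mm, beside the back of the extractor; leave alone.
- dish: Loose steel screw dish, 60 mm diameter, 18 mm high, standing on top of the extractor's cabinet in the front right corner, seen from the robot; origin at the centre of its underside; leave alone.

How it is judged:
On the way, in this order (a step that is already met when the one before it is completed fails the run):
1. the cover has been pressed down at least 2.5 mm while still in its locked place, before it is turned (value of joint platen below -0.0025 m and angle between the x axis of cover and the x axis of holder, either way round above 1.2 rad and horizontal distance between cover and holder below 0.008 m), for 0.1 s.
2. the cover, still in its holder, has been turned so that its lugs stand at the entry gaps (within 11 degrees) (angle between the x axis of cover and the x axis of holder, either way round below 0.2 rad and z of cover in the frame of holder below 0.046 m and horizontal distance between cover and holder below 0.008 m), for 0.1 s.
3. the cover lies on the mat, grip bar up, released (x of cover in the frame of mat between -0.065 and 0.065 m and y of cover in the frame of mat between -0.065 and 0.065 m and height (world z) of cover below 0.007 m and angle between cover's own z axis and vertical below 0.1 rad and contact force between the fingers and cover below 0.1 N), for 0.2 s.
At the end, for the whole second after the job is handed in: The cover lies flat on the mat, grip bar up (tilt under 0.1 rad), its centre within 65 mm of the mat's centre along both sides of the mat; the clogged filter lies inside the waste tub (origin within the walls and below 55 mm); both are released and at rest (x of cover in the frame of mat between -0.065 and 0.065 m and y of cover in the frame of mat between -0.065 and 0.065 m and height (world z) of cover below 0.007 m and angle between cover's own z axis and vertical below 0.1 rad and x of filter in the frame of tub between -0.075 and 0.075 m and y of filter in the frame of tub between -0.075 and 0.075 m and height (world z) of filter below 0.055 m and linear speed of each of cover, filter below 0.02 m/s); the robot touches nothing.
It fails at once if the cover is dropped or thrown (faster than 0.8 m/s while no finger holds it) (linear speed of cover above 0.8 m/s and contact force between the fingers and cover below 0.1 N).
It fails at once if another thing on the bench is moved by more than 30 mm (distance of any of spare_filter, screwdriver, cleaner, tape_blue, dish from where it was at the start of the episode above 0.03 m).
It also fails if it takes over 69 s, if anything falls off the work surface, if the arm or the gripper's body presses on something with over 40 N, if the wrist force passes 120 N, or if a joint passes its speed limit or range.

## Robot

A 6-joint arm with a two-finger parallel gripper is mounted at the origin on the work surface. World frame = base frame: x ahead of the robot, y to its left, z up, the work surface at z = 0. Lengths are in m, angles in rad, forces in N, time in s.
With the tool pointing down it reaches from about 0.325 to 0.775 m from the base axis. Payload 5.5 kg.
Tool frame: the origin (TCP) lies at the centre of the arm's flange, where the gripper is bolted on; the fingertips stand 182 mm ahead of it and the grasp point (between the pads) lies 163 mm ahead of it; z points along the fingers, y is the line along which they close (so a half turn about z gives the same grasp; the last joint's range is limited). The gripper opens to 88 mm and grips with 3 to 60 N. Pads are 20 mm wide; open, the fingers measure 115 mm over their backs; the gripper's body (75 mm by 178 mm) begins 61 mm behind the grasp point.
Start: joints at [-1.225, 0.091, 1.231, -0, 1.82, -0.057], TCP at [0.235, -0.552, 0.405] pointing down, gripper open.
Joint ranges: [-2.87, 2.87], [-0.86, 2.18], [0.17, 2.46], [-1.51, 4.65], [0.06, 2.69], [-2.65, 2.65]. Speed limits (rad/s): [2.57, 2.57, 3.01, 3.14, 3.14, 3.14].

## Interface

Orientations are given as a unit quaternion [w, x, y, z].
In Python, from bench import manip, gripper_open, close, eyes, order, finder gives the robot as it stands. Calls block until the motion is done:
- manip.move_to(position, orientation): joint-space move of the TCP to a pose.
- manip.move_l(position, speed=0.15, orientation=None): straight line of the TCP; orientation=None keeps the orientation; speed is the mean speed in m/s.
- manip.movej(angles): joint-space move.
- gripper_open() and close(): open the fingers fully, or close them until they stop; the grip force is fixed at half the most.
- manip.hold(seconds).
- manip.inverse_kinematics(position, orientation): joint angles nearest the present ones, or None.
- manip.state(): the state.
- eyes.get_image(name): name is "side" or "top" or "wrist"; returns a dict with "frame" (400x640x3 uint8, blue, green, red), "depth" (400x640 float32, m along the optical axis (not along the pixel's ray), 0 where there is no reading), "camera_matrix" (3x3 intrinsics, pixels), "view" (4x4, takes a point from world to camera coordinates). Camera axes: x right, y up, looking along -z (the intrinsics and any distortion apply to the point x, -y, -z); pixel columns grow to the right and rows downward; lengths in m; the calibration is good to about 2 mm. A picture is of the moment at which its call begins.
A pose or a line that the arm cannot do raises manip.IKError and nothing moves.
- order.job_done(): hands the job in; it is judged then, once.
Trained networks look in a picture, given as the dict that the camera call returned (one of the last four; its "shot" number tells which), for a name from the list of things; names that differ only in an ending like _2 or _b are one class to them, and where a whole thing is asked for, a point or a joint stands for the part that bears it (a point fixed in the world has none). Each returns a list of dicts, best first, with "conf" (0 to 1); they miss things now and then, are a little off and sometimes report something else, mostly with a low value. They report only what shows in the picture. A call takes as long as a camera call.
- finder.regions_of(target, picture): "mask" (400x640 bool, what is visible of it) and "bbox" ([left, top, right, bottom] in pixels, round what is visible of it).
The state is a dict: "time": time; "joint_pos": joint angles; "dq": joint speeds; "joint_torque": joint torques, N m; "ee_pos": TCP position; "ee_rot": TCP orientation; "ft_force": force on the tool from outside, world axes, zero at the start; "moment": the same for the moment, N m; "finger_gap": finger opening in m; "finger_force": force on a finger pad.
Only numpy, scipy, OpenCV 4.12 (cv2) and the standard library are available. Lean on these libraries where they do the work, as an engineer would, in place of code of your own. Each camera call takes 0.05 s, during which the arm holds its last target. There are 200 camera calls.

## Working session

There is one attempt and no reset: what is moved stays moved. The work goes in short steps, each a Python script; the robot and the scene stay as the last script left them, time stands still between calls to the robot, and variables do not carry over. Pictures are saved under pics/ and viewed, at most 10 in all, crops included, and the job is handed in when it is done.

```bash
ls; mkdir -p pics; cat > h.py <<'E'
import numpy as np, cv2
from bench import manip, gripper_open, close, eyes, order, finder
def world(im, us, vs, d=None):
    K=im["camera_matrix"]; V=np.array(im["view"])
    us=np.asarray(us,float); vs=np.asarray(vs,float)
    if d is None: d=im["depth"][vs.astype(int),us.astype(int)]
    x=(us-K[0,2])/K[0,0]*d; y=(vs-K[1,2])/K[1,1]*d
    P=np.stack([x,-y,-d,np.ones_like(d)],-1)
    return (P@np.linalg.inv(V).T)[...,:3]
def pts(im, mask):
    v,u=np.nonzero(mask&(im["depth"]>0)); return world(im,u,v)
def best(name,im):
    r=finder.regions_of(name,im); return r[0] if r else None
E
python3 - <<'E'
from h import *
ims={n:eyes.get_image(n) for n in("top","side")}
cv2.imwrite("pics/a.png",ims["top"]["frame"]);cv2.imwrite("pics/b.png",ims["side"]["frame"])
for n,im in ims.items():
  print(n,im.keys(),np.linalg.inv(im["view"])[:3,3].round(3),im["camera_matrix"].round(1).tolist())
  for t in("extractor","holder","cover","cover_bar","mat","tub","dish"):
    r=best(t,im)
    if r is None: print(t,None);continue
    p=pts(im,r["mask"]); print(t,round(r["conf"],2),r["bbox"],len(p),np.percentile(p,[2,50,98],axis=0).round(3).tolist() if len(p) else '')
print(manip.state())
E
```

```text
bench.py
pics
top dict_keys(['frame', 'depth', 'camera_matrix', 'view', 'shot']) [0.458 0.006 1.404] [[520.9, 0.0, 320.0], [0.0, 520.9, 205.4], [0.0, 0.0, 1.0]]
extractor 0.84 [250.7, 108.2, 379.2, 237.6] 8875 [[0.5, -0.111, 0.102], [0.644, 0.02, 0.131], [0.768, 0.164, 0.18]]
holder 0.96 [272.4, 151.6, 323.6, 205.7] 1145 [[0.558, 0.006, 0.13], [0.603, 0.059, 0.162], [0.674, 0.126, 0.183]]
cover 0.7 [281.0, 160.1, 315.3, 194.0] 937 [[0.58, 0.029, 0.17], [0.615, 0.065, 0.188], [0.654, 0.102, 0.212]]
cover_bar 0.86 [281.9, 158.3, 314.2, 190.5] 927 [[0.58, 0.03, 0.173], [0.615, 0.065, 0.188], [0.655, 0.102, 0.212]]
mat 0.91 [417.2, 205.5, 497.8, 278.7] 5660 [[0.357, -0.447, -0.001], [0.453, -0.351, 0.005], [0.55, -0.254, 0.011]]
tub 0.73 [136.8, 200.1, 218.9, 286.6] 5063 [[0.367, 0.291, -0.001], [0.457, 0.396, 0.007], [0.548, 0.477, 0.074]]
dish 0.55 [325.0, 194.8, 348.3, 220.0] 471 [[0.518, -0.059, 0.129], [0.543, -0.032, 0.136], [0.569, -0.006, 0.152]]
side dict_keys(['frame', 'depth', 'camera_matrix', 'view', 'shot']) [-0.025  0.549  0.985] [[475.2, 0.0, 328.0], [0.0, 475.2, 198.0], [
[... 740 characters left out ...]
pos': array([-1.22468920e+00,  9.10790621e-02,  1.23067434e+00, -3.67316355e-05,
        1.81984667e+00, -5.67175944e-02]), 'dq': array([-1.25187251e-03,  1.24960041e-03,  1.45637834e-05, -2.63240010e-04,
       -9.34561169e-05, -1.52723440e-03]), 'joint_torque': array([-4.02687610e-04, -4.46139550e+01, -4.06479692e+01,  6.98800804e-02,
        1.93331111e-02, -2.65385137e-05]), 'ee_pos': array([ 0.23519592, -0.55198613,  0.40465826]), 'ee_rot': array([-1.10080812e-06,  9.79785913e-01,  2.00048903e-01, -1.81475614e-05]), 'ft_force': array([-0.82853282,  0.15148906,  0.84192787]), 'moment': array([-0.00187425,  0.00872834, -0.04757092]), 'finger_force': 0.0, 'finger_gap': 0.08782382055799898}
```

```bash
cat >> h.py <<'E'
def down(a): # tool x axis at world angle a, pointing down; closing line at a-90deg
    return [0,np.cos(a/2),np.sin(a/2),0]
def orange(im,P):
    hsv=cv2.cvtColor(im["frame"],cv2.COLOR_BGR2HSV)
    return (hsv[...,0]>4)&(hsv[...,0]<20)&(hsv[...,1]>140)&(hsv[...,2]>90)
def grid(im):
    v,u=np.mgrid[0:400,0:640]; return world(im,u,v,im["depth"])
E
python3 - <<'E'
from h import *
manip.move_to([0.56,0.065,0.50],down(0))
im=eyes.get_image("wrist"); cv2.imwrite("pics/c.png",im["frame"])
np.savez("w1.npz",**{k:im[k] for k in("frame","depth","camera_matrix","view")})
print(np.linalg.inv(im["view"]).round(3).tolist(),im["camera_matrix"][0])
for t in("holder","cover"):
    r=best(t,im); print(t, r and (r["conf"],r["bbox"]))
manip.move_to([0.60,0.03,0.50],down(0))
im=eyes.get_image("wrist")
np.savez("w2.npz",**{k:im[k] for k in("frame","depth","camera_matrix","view")})
print(manip.state()["time"],manip.state()["joint_pos"])
E
```

```text
[[-0.002, 0.962, 0.272, 0.634], [-1.0, -0.002, 0.0, 0.065], [0.001, -0.272, 0.962, 0.479], [0.0, 0.0, 0.0, 1.0]] [320.41905073   0.         316.75309429]
holder (0.58, [254.0, 60.7, 376.7, 182.5])
cover (0.6, [271.7, 77.7, 357.3, 170.4])
3.825 [-7.55223014e-03  1.37499683e-01  1.01090597e+00  3.30201061e-04
  1.99436366e+00  1.56439082e+00]
```

View pics/a.png

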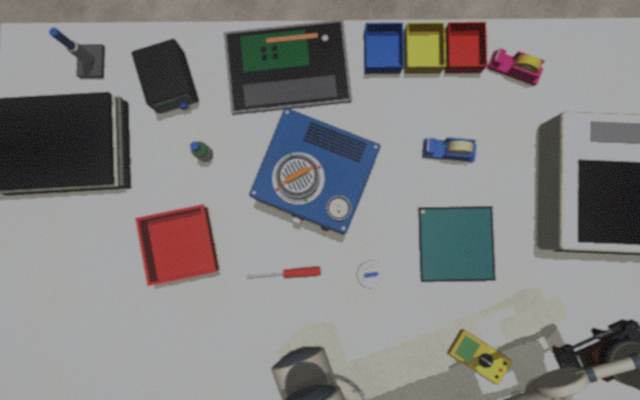

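View pics/c.png

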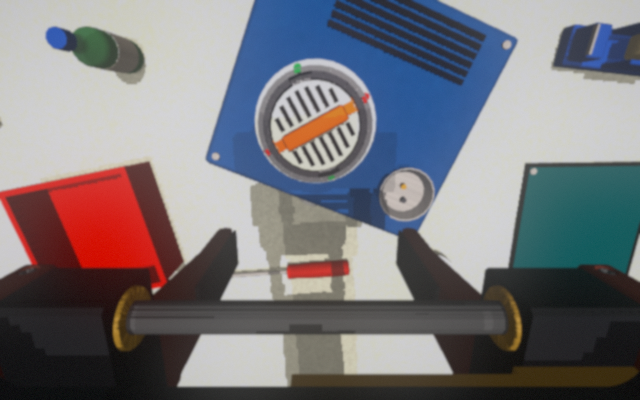

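```bash
python3 - <<'E'
from h import *
rays=[]
for f in("w1.npz","w2.npz"):
    im=dict(np.load(f)); P=grid(im)
    near=np.hypot(P[...,0]-.617,P[...,1]-.065)<.075
    m=orange(im,P)&near&(P[...,2]>.19)
    n,l,s,c=cv2.connectedComponentsWithStats(m.astype(np.uint8)); k=1+s[1:,4].argmax(); m=l==k
    rect=cv2.minAreaRect(np.argwhere(m)[:,::-1].astype(np.float32))
    p=P[m]; top=p[:,2]>np.median(p[:,2])-.006; q=p[top]
    w,v=np.linalg.eigh(np.cov(q[:,:2].T)); a=np.degrees(np.arctan2(v[1,1],v[0,1]))
    r2=cv2.minAreaRect((q[:,:2]*1000).astype(np.float32))
    print("bar",s[k],c[k],"z",np.percentile(q[:,2],[5,50,95]).round(4),"ctr",q.mean(0).round(4),"ang",a,r2)
    b=np.array(cv2.boxPoints(rect)).mean(0)
    V=np.linalg.inv(im["view"]); o=V[:3,3]; d=world(im,[b[0]],[b[1]],np.array([1.]))[0]-o; rays.append((o,d/np.linalg.norm(d)))
    # ring: rim top
    rm=near&(P[...,2]>.172)&(P[...,2]<.184)
    r=P[rm]; rr=np.hypot(*(r[:,:2]-q.mean(0)[:2]).T); r=r[rr>.045]
    A=np.c_[2*r[:,:2],np.ones(len(r))]; s_=np.linalg.lstsq(A,(r[:,:2]**2).sum(1),rcond=None)[0]
    print("ring ctr",s_[:2].round(4),"R",np.sqrt(s_[2]+s_[:2]@s_[:2]).round(4),"z",np.median(r[:,2]).round(4),len(r))
    hsv=cv2.cvtColor(im["frame"],cv2.COLOR_BGR2HSV)
    for nm,mm in(("green",(hsv[...,0]>40)&(hsv[...,0]<85)&(hsv[...,1]>80)),("red",((hsv[...,0]>172)|(hsv[...,0]<4))&(hsv[...,1]>120))):
        n,l,s,c=cv2.connectedComponentsWithStats((mm&near).astype(np.uint8))
        for i in range(1,n):
            if s[i,4]>5: print(nm,s[i,4],c[i].round(1),np.median(P[l==i],0).round(4))
(o1,d1),(o2,d2)=rays
t=np.linalg.lstsq(np.c_[d1,-d2],o2-o1,rcond=None)[0]; print("triang",o1+t[0]*d1,o2+t[1]*d2)
E
```

```text
bar [ 282  106   66   44 1078] [315.09554731 127.67532468] z [0.2057 0.2069 0.208 ] ctr [0.6167 0.066  0.2074] ang 117.99754076234291 ((619.8165283203125, 68.37529754638672), (21.062225341796875, 57.76271057128906), 28.155227661132812)
ring ctr [0.6167 0.0663] R 0.0492 z 0.1769 2768
green 54 [296.9  68.1] [0.6663 0.0826 0.1766]
green 14 [330.9 177.1] [0.5684 0.0509 0.1772]
red 34 [365.1  98. ] [0.6409 0.0209 0.177 ]
red 15 [267.5 151.9] [0.5926 0.1104 0.1775]
red 2151 [105.7 282.3] [0.5927 0.1153 0.4083]
red 72 [161.5 290.2] [0.5709 0.12   0.3783]
red 7 [ 71.6 287.1] [0.5928 0.1226 0.412 ]
bar [ 243  154   63   42 1026] [274.45614035 174.66569201] z [0.2054 0.2068 0.2079] ctr [0.6176 0.0656 0.2078] ang 119.8725798646676 ((630.577880859375, 52.75531768798828), (27.284793853759766, 95.81693267822266), 45.80169677734375)
ring ctr [0.6171 0.0662] R 0.0492 z 0.1768 2508
green 34 [263.5 108.3] [0.6724 0.0838 0.133 ]
green 18 [258.9 117.6] [0.664  0.0816 0.1771]
green 13 [295.2 217.2] [0.5682 0.0509 0.1768]
red 31 [330.4 136.1] [0.6436 0.0149 0.1334]
red 21 [324.6 144.6] [0.6394 0.0214 0.1775]
red 9 [232.9 193.3] [0.593  0.1107 0.1774]
red 2358 [ 64.9 280.7] [0.6333 0.0898 0.4072]
red 10 [  1.2 373.7] [0.615  0.1022 0.4177]
triang [0.6163921  0.06611443 0.20332636] [0.61650826 0.06624678 0.20331974]
```

```bash
cat >> h.py <<'E'
C=np.array([0.617,0.0663]); A0=np.radians(117.9)
def rep(s=""):
    t=manip.state(); print(s,"t%.2f"%t["time"],"p",t["ee_pos"].round(4),"F",t["ft_force"].round(1),"M",t["moment"].round(2),"gap %.4f ff %.1f"%(t["finger_gap"],t["finger_force"]),"q6 %.3f"%t["joint_pos"][5])
    return t
E
python3 - <<'E'
from h import *
manip.move_to([*C,0.42],down(A0)); rep("above")
manip.move_l([*C,0.3715],0.1); rep("low")
close(); rep("closed")
for dz in (.002,.004,.0055):
    manip.move_l([*C,0.3715-dz],0.03); t=rep(dz)
im=eyes.get_image("side"); cv2.imwrite("pics/d.png",cv2.resize(im["frame"][120:260,200:400],(800,560)))
E
```

```text
above t5.57 p [0.6168 0.0665 0.4205] F [ 0.4 -0.5  0.8] M [ 0.03 -0.17 -0.02] gap 0.0878 ff 0.0 q6 -0.434
low t6.20 p [0.617  0.0663 0.3719] F [-0.3  0.3  0.3] M [ 0.01 -0.07  0.01] gap 0.0880 ff 0.0 q6 -0.435
closed t7.33 p [0.617  0.0663 0.3715] F [-0.6 -0.1  0.9] M [-0.14 -0.1   0.05] gap 0.0136 ff 30.0 q6 -0.435
0.002 t7.58 p [0.6167 0.0662 0.3711] F [-2.3 -1.2  6.5] M [-0.16  0.45  0.02] gap 0.0141 ff 30.0 q6 -0.435
0.004 t7.83 p [0.6167 0.0663 0.3694] F [-2.9 -0.4  7. ] M [-0.13  0.6  -0.01] gap 0.0142 ff 30.0 q6 -0.435
0.0055 t8.07 p [0.6166 0.0663 0.3682] F [-3.5 -1.7  8.1] M [-0.12  0.66  0.01] gap 0.0135 ff 30.0 q6 -0.435
```

View pics/d.png

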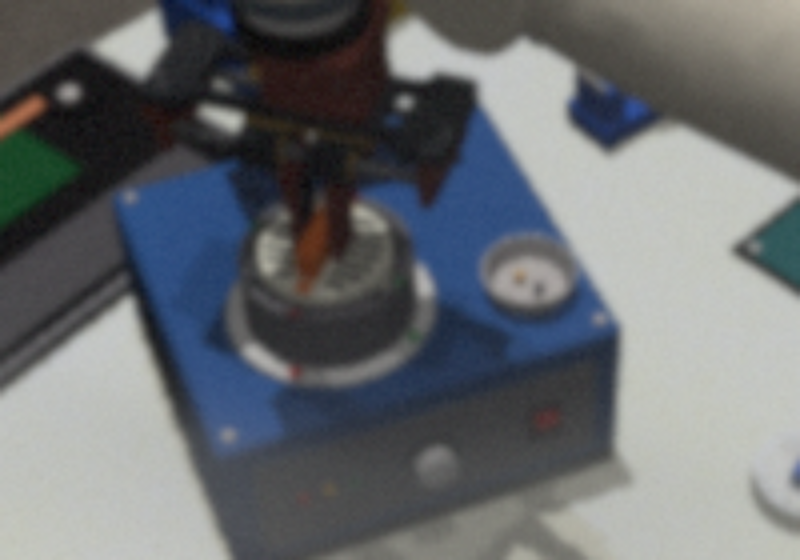

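The picture shows both fingers on the bar (crop ~(315,240)), with the cover still locked. It is about 3.3 mm down, so I'll press further and then turn in steps.

```bash
python3 - <<'E'
from h import *
z=0.3715-.0077
manip.move_l([*C,z],0.03); rep("press"); manip.hold(0.15); t=rep()
if t["ee_pos"][2]<0.3675 and t["finger_gap"]>.01:
    for d in (20,40,60,72,80,82):
        q=manip.inverse_kinematics([*C,z],down(A0+np.radians(d))); manip.movej(q); t=rep(d)
        if abs(t["moment"][2])>2.5: print("stop");break
im=eyes.get_image("side"); cv2.imwrite("pics/e.png",cv2.resize(im["frame"][120:260,200:400],(800,560)))
E
```

```text
press t8.38 p [0.6166 0.0662 0.3663] F [-3.   0.   9.2] M [-0.11  0.72 -0.02] gap 0.0137 ff 30.0 q6 -0.435
 t8.53 p [0.6166 0.0662 0.3665] F [-3.5 -0.5  8.6] M [-0.13  0.69 -0.03] gap 0.0139 ff 30.0 q6 -0.435
20 t8.95 p [0.6165 0.0662 0.3665] F [-4.1 -0.3  9.9] M [-0.13  0.74 -0.01] gap 0.0142 ff 30.0 q6 -0.784
40 t9.38 p [0.6165 0.0662 0.3664] F [-4.4 -0.8  9.1] M [-0.12  0.72 -0.02] gap 0.0140 ff 30.0 q6 -1.133
60 t9.80 p [0.6165 0.0662 0.3664] F [-4.5 -0.1  9.3] M [-0.08  0.74 -0.01] gap 0.0139 ff 30.0 q6 -1.482
72 t10.12 p [0.6165 0.0662 0.3664] F [-3.3 -0.9  9.6] M [-0.16  0.75  0.01] gap 0.0137 ff 30.0 q6 -1.692
80 t10.38 p [0.6165 0.0662 0.3664] F [-3.8 -1.   9.4] M [-0.13  0.83  0.03] gap 0.0136 ff 30.0 q6 -1.832
82 t10.62 p [0.6165 0.0661 0.3664] F [-4.3 -0.6  9.9] M [-0.05  0.81  0.02] gap 0.0135 ff 30.0 q6 -1.866
```

View pics/e.png

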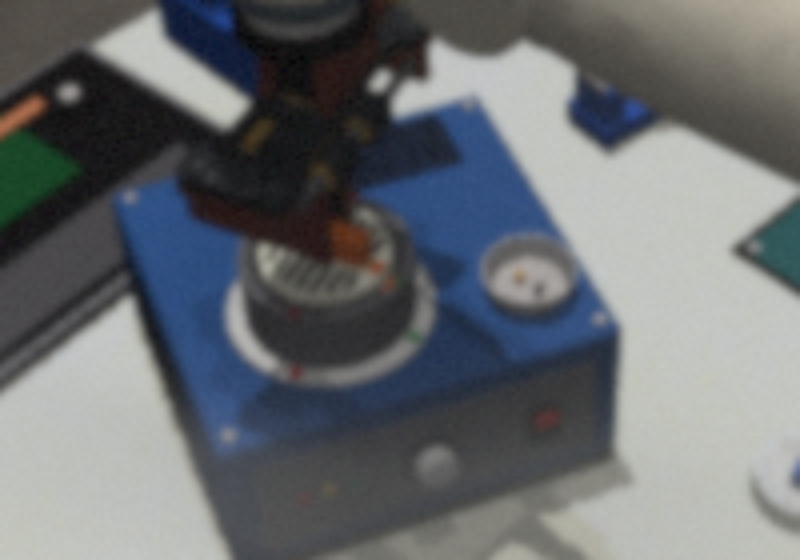

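The bar and orange lug now line up with the green gap mark (crop ~(390,285)), and nothing is resisting. I'll lift it straight up.

```bash
python3 - <<'E'
from h import *
a=A0+np.radians(81); ok=True
manip.movej(manip.inverse_kinematics([*C,.3638],down(a)))
for z in (.369,.375,.380,.386,.395,.41):
    manip.move_l([*C,z],0.06); t=rep(z)
    if t["ft_force"][2]<-6 or t["finger_gap"]<.01: print("STOP"); ok=False; break
if ok:
    manip.move_l([*C,.48],0.2); rep()
    im=eyes.get_image("side"); cv2.imwrite("pics/f.png",cv2.resize(im["frame"][60:260,180:460],(800,571)))
E
```

```text
0.369 t11.18 p [0.6166 0.0662 0.3711] F [-3.  -0.7  6. ] M [-0.14  0.63  0.04] gap 0.0138 ff 30.0 q6 -1.848
0.375 t11.43 p [0.6169 0.0662 0.376 ] F [-1.6 -0.9  3.6] M [-0.11  0.21  0.  ] gap 0.0136 ff 30.0 q6 -1.848
0.38 t11.68 p [0.6171 0.0664 0.3794] F [ 0.4 -0.5  0.5] M [ 0.06 -0.17 -0.05] gap 0.0138 ff 30.0 q6 -1.848
0.386 t11.93 p [0.6171 0.0663 0.3861] F [ 0.2 -0.4 -0.5] M [ 0.06 -0.1  -0.02] gap 0.0139 ff 30.0 q6 -1.848
0.395 t12.22 p [0.617  0.0663 0.3958] F [ 0.4  0.6 -1.6] M [ 0.08 -0.14  0.05] gap 0.0137 ff 30.0 q6 -1.848
0.41 t12.62 p [0.617  0.0663 0.4109] F [-0.1 -0.5 -0.9] M [ 0.04 -0.15 -0.01] gap 0.0137 ff 30.0 q6 -1.848
 t13.12 p [0.6172 0.0663 0.4794] F [-0.3  0.1 -1.5] M [ 0.05 -0.14 -0.02] gap 0.0138 ff 30.0 q6 -1.848
```

View pics/f.png

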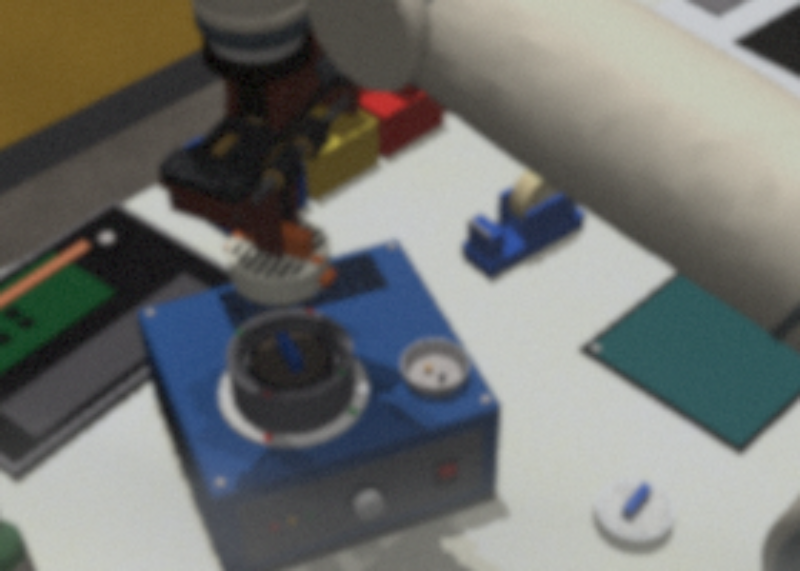

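The cover is held level above the holder. The filter's blue bar shows in the holder (crop ~(290,350)), and the mat is clear. Next I'll lay the cover down and look at the filter.

```bash
python3 - <<'E'
from h import *
M=[0.4535,-0.351]; a=np.pi/2
manip.move_to([*M,.36],down(a)); rep("over")
manip.move_l([*M,.225],0.15); manip.hold(.2); f0=manip.state()["ft_force"][2]; rep()
z=.216
while z>.205:
    manip.move_l([*M,z],0.03); t=rep(z)
    if t["ft_force"][2]-f0>2: break
    z-=.0015
im=eyes.get_image("side")
gripper_open(); manip.hold(.2); rep("open")
manip.move_l([*M,.32],0.2)
manip.move_to([0.55,0.066,.46],down(0))
im=eyes.get_image("wrist"); cv2.imwrite("pics/g.png",im["frame"])
np.savez("w3.npz",**{k:im[k] for k in("frame","depth","camera_matrix","view")})
im2=eyes.get_image("top"); r=best("cover",im2); p=pts(im2,r["mask"]); print(r["conf"],r["bbox"],np.percentile(p,[2,50,98],axis=0).round(3).tolist())
manip.move_to([0.59,0.03,.46],down(0)); im=eyes.get_image("wrist")
np.savez("w4.npz",**{k:im[k] for k in("frame","depth","camera_matrix","view")})
cv2.imwrite("pics/h.png",im2["frame"][120:300,380:560].repeat(3,0).repeat(3,1)); rep()
rays=[]
for f in("w3.npz","w4.npz"):
    im=dict(np.load(f)); P=grid(im); hsv=cv2.cvtColor(im["frame"],cv2.COLOR_BGR2HSV)
    m=(np.hypot(P[...,0]-C[0],P[...,1]-C[1])<.035)&(hsv[...,0]>100)&(hsv[...,0]<130)&(hsv[...,1]>120)&(P[...,2]>.165)
    n,l,s,c=cv2.connectedComponentsWithStats(m.astype(np.uint8)); k=1+s[1:,4].argmax(); m=l==k
    q=P[m]; q=q[q[:,2]>np.percentile(q[:,2],60)-.004]
    w,v=np.linalg.eigh(np.cov(q[:,:2].T))
    print(s[k],c[k],np.percentile(q[:,2],[5,50,95]).round(4),q.mean(0).round(4),np.degrees(np.arctan2(v[1,1],v[0,1])),np.sqrt(w*12))
    V=np.linalg.inv(im["view"]); o=V[:3,3]; d=world(im,[c[k][0]],[c[k][1]],np.array([1.]))[0]-o; rays.append((o,d))
(o1,d1),(o2,d2)=rays
t=np.linalg.lstsq(np.c_[d1,-d2],o2-o1,rcond=None)[0]; print("triang",o1+t[0]*d1,o2+t[1]*d2)
E
```

```text
over t14.88 p [ 0.454  -0.3504  0.3602] F [ 1.9  0.2 -1. ] M [-0.03 -0.1  -0.01] gap 0.0140 ff 30.0 q6 -0.718
 t16.12 p [ 0.4537 -0.3512  0.2262] F [-0.3 -0.4 -0.8] M [-0.01 -0.07 -0.01] gap 0.0139 ff 30.0 q6 -0.718
0.216 t16.57 p [ 0.4534 -0.3509  0.2155] F [-0.4  0.2 -0.1] M [ 0.01 -0.07  0.02] gap 0.0139 ff 30.0 q6 -0.718
0.2145 t16.82 p [ 0.4535 -0.351   0.2145] F [ 0.  -0.8 -0.9] M [-0.02 -0.13 -0.  ] gap 0.0135 ff 30.0 q6 -0.718
0.213 t17.07 p [ 0.4535 -0.351   0.2129] F [ 0.2 -0.3 -2.8] M [-0.02 -0.06 -0.07] gap 0.0139 ff 30.0 q6 -0.718
0.2115 t17.32 p [ 0.4536 -0.3511  0.2125] F [-1.8  0.9  4. ] M [ 0.18  0.18 -0.  ] gap 0.0135 ff 30.0 q6 -0.718
open t18.78 p [ 0.4535 -0.351   0.2115] F [ 0.6 -0.6 -0.2] M [ 0.01 -0.02  0.04] gap 0.0879 ff 0.0 q6 -0.718
0.96 [438.7, 229.6, 475.3, 262.1] [[0.416, -0.388, 0.004], [0.453, -0.347, 0.028], [0.49, -0.311, 0.054]]
 t22.02 p [0.5902 0.0295 0.4595] F [ 0.1 -0.5 -0.2] M [ 0.03  0.05 -0.03] gap 0.0878 ff 0.0 q6 1.564
[304  92  25  49 613] [316.18760196 115.80424144] [0.1836 0.1848 0.1861] [0.6167 0.0664 0.1857] 161.6327244736085 [0.00957513 0.03525992]
[260 145  23  45 577] [271.10745234 166.97746967] [0.1833 0.1848 0.186 ] [0.6173 0.066  0.1847] 161.37189301686357 [0.00967373 0.03575832]
triang [0.61650118 0.06626544 0.18012713] [0.61657658 0.06634807 0.18012509]
```

View pics/g.png

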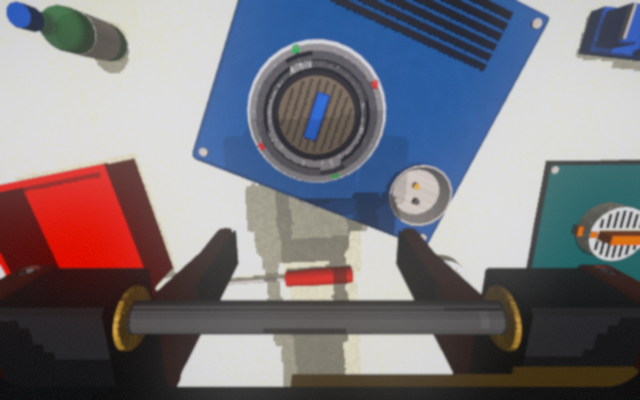

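View pics/h.png

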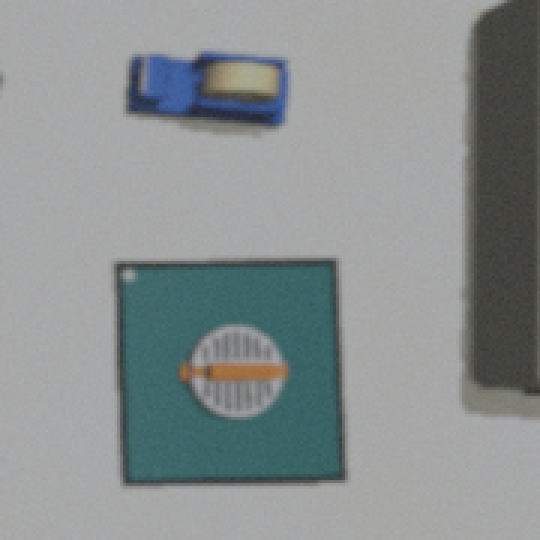

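The cover lies flat near the centre of the mat with its bar up (crop ~(240,370)). The filter bar is centred in the holder (~(317,116)) at about 161.5°, top z ≈ 0.186. The open fingers are wider than the holder's rim, so the tips must stay just above the rim while gripping.

```bash
python3 - <<'E'
from h import *
a=np.radians(161.5)
manip.move_to([*C,.41],down(a))
manip.move_l([*C,.3615],0.1); manip.hold(.2); rep("low")
close(); rep("closed")
manip.move_l([*C,.40],0.06); rep("up"); t=manip.state()
manip.move_l([*C,.48],0.2); rep("up2")
im=eyes.get_image("side"); cv2.imwrite("pics/i.png",cv2.resize(im["frame"][60:260,180:460],(800,571)))
E
```

```text
low t25.21 p [0.6171 0.0663 0.3615] F [-0.1  0.2 -0.3] M [ 0.03 -0.14  0.  ] gap 0.0876 ff 0.0 q6 -1.196
closed t26.38 p [0.617  0.0663 0.3615] F [-0.4 -0.3  1.1] M [ 0.04 -0.1   0.02] gap 0.0096 ff 30.0 q6 -1.196
up t27.18 p [0.617  0.0663 0.3997] F [-0.2  0.  -0.6] M [ 0.03 -0.1  -0.02] gap 0.0097 ff 30.0 q6 -1.196
up2 t27.73 p [0.6172 0.0663 0.479 ] F [-0.4 -0.7 -1.3] M [ 0.06 -0.11  0.03] gap 0.0098 ff 30.0 q6 -1.196
```

View pics/i.png

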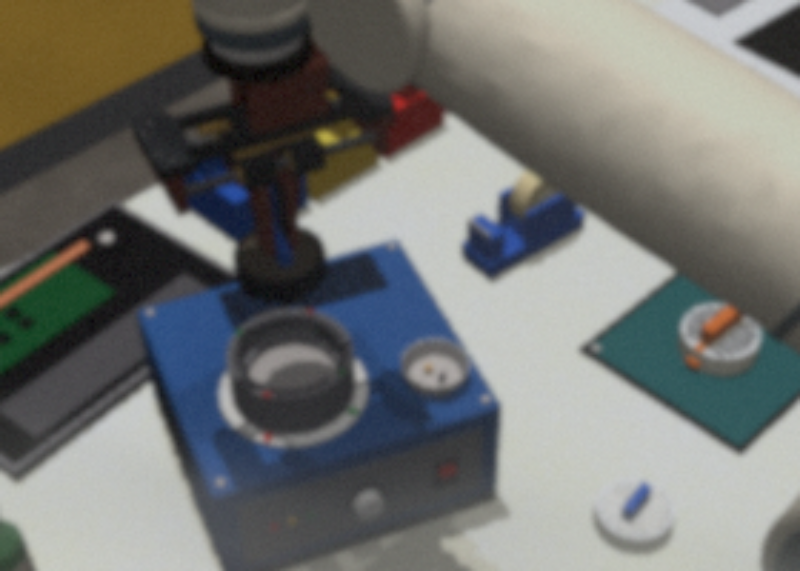

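The filter hangs level in the fingers (crop ~(280,260)), the holder is empty, and the cover lies flat on the mat. Next is the tub.

```bash
python3 - <<'E'
from h import *
T=[0.457,0.385]; a=np.radians(100)
manip.move_to([*T,.40],down(a)); rep("over")
manip.move_l([*T,.24],0.15); manip.move_l([*T,.220],0.05); rep("low")
gripper_open(); manip.hold(.3); rep("open")
manip.move_l([*T,.40],0.2); manip.move_to([.40,0.0,.45],down(0)); manip.hold(.3); rep("away")
im=eyes.get_image("top"); cv2.imwrite("pics/j.png",im["frame"])
for n in("tub","filter","cover","mat"):
    r=best(n,im)
    if r: p=pts(im,r["mask"]); print(n,r["conf"],r["bbox"],np.percentile(p,[2,50,98],axis=0).round(3).tolist())
E
```

```text
over t29.25 p [0.4574 0.3846 0.3996] F [-0.   0.2 -1.1] M [-0.02 -0.07  0.07] gap 0.0096 ff 30.0 q6 0.468
low t31.02 p [0.4569 0.385  0.2196] F [-0.1 -0.2  0. ] M [-0.06 -0.12 -0.01] gap 0.0092 ff 30.0 q6 0.469
open t32.58 p [0.457 0.385 0.22 ] F [ 0.4 -0.2 -0. ] M [-0.01 -0.06  0.01] gap 0.0879 ff 0.0 q6 0.469
away t35.38 p [4.002e-01 4.000e-04 4.498e-01] F [-0.1 -0.4  0. ] M [ 0.01 -0.   -0.07] gap 0.0876 ff 0.0 q6 1.486
tub 0.83 [136.6, 202.2, 217.3, 286.0] [[0.365, 0.29, -0.001], [0.455, 0.401, 0.007], [0.547, 0.478, 0.074]]
filter 0.97 [166.7, 228.8, 196.3, 258.8] [[0.426, 0.35, 0.01], [0.458, 0.381, 0.025], [0.49, 0.416, 0.043]]
cover 0.59 [440.9, 228.6, 475.6, 260.7] [[0.419, -0.388, 0.007], [0.453, -0.347, 0.029], [0.49, -0.309, 0.053]]
mat 0.71 [414.3, 205.0, 494.3, 281.6] [[0.357, -0.447, -0.001], [0.452, -0.347, 0.005], [0.55, -0.253, 0.011]]
```

View pics/j.png

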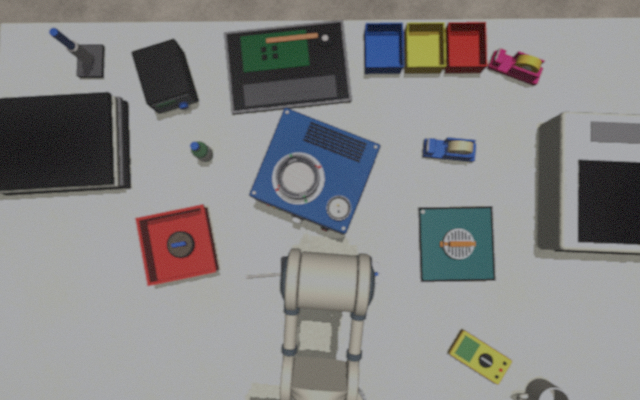

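The filter lies in the tub (180,244), the cover is on the mat (458,244), and everything else in view looks undisturbed.

```bash
python3 -c "
from h import *
print(order.job_done())"
```

```text
the job is handed in; nothing more can be done
None
```

The job is handed in at about 35 s of the 69 s allowed: the cover lies flat on the mat with its grip bar up, and the clogged filter is in the red tub. No verdict was returned, and the arm hid the spare filter and part of the screwdriver in the last picture.

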